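# Snap the end cap onto the hub axle

## Robot

A 6-joint arm with a two-finger parallel gripper is mounted at the origin on the work surface. World frame = base frame: x ahead of the robot, y to its left, z up, the work surface at z = 0. Lengths are in mm, angles in degrees, forces in N, time in s.
With the tool pointing down it reaches from about 350 to 850 mm from the base axis. Payload 8.1 kg.
Tool frame: the origin (TCP) lies midway between the tips of the shut fingers; the grasp point (between the pads) lies 19 mm behind it; y points along the fingers, x is the direction in which the jaws open and shut, and the axes are right-handed (so a half turn about y gives the same grasp; the last joint's range is limited). The gripper opens to 85 mm and grips with 20 to 120 N. Pads are 22 mm wide; open, the fingers measure 114 mm over their backs; the gripper's body (76 mm by 85 mm) begins 54 mm behind the grasp point. The pads swing forward as they close: fully open they stand 13 mm farther back than shut.
Start: joints at [-71.299, 7.471, 85.268, -0, 87.261, -4.893], TCP at [240.176, -549.837, 201.092] pointing down, gripper open.
Joint ranges: [-169.43, 169.43], [-51.17, 129.36], [1.28, 143.12], [-76.62, 256.62], [0, 156.53], [-152.29, 152.29]. Speed limits (degrees/s): [136.94, 136.94, 159.86, 180, 180, 180].

## Interface

Orientations are given as [roll, pitch, yaw] about the fixed x, y, z axes, in that order (R = Rz(yaw) Ry(pitch) Rx(roll)).
In Python, from bench import r gives the robot as it stands.
- The arm moves only by the tool move_arm, never from a script. Its arguments are lists of equal length, an entry for each row: "linear": the shift along the tool's x, y, z normalised to -1 to 1, where 1 is 300 mm, a list of three; "twist": the turn, a rotation vector about the tool's x, y, z normalised to -1 to 1, where 1 is pi/2 rad, a list of three; "hand": the opening, from -1 (shut) to 1 (fully open). A call has 1 to 12 rows; each row is the pose to reach, as a shift and turn from the pose measured when the call began, along the tool's axes at that moment; what a row does not reach only later rows make up. A row lasts 1/12 s, in which the tool goes at most 41.7 mm and 7.16 degrees, less where a joint would pass 70% of its speed; a pose out of reach is approached as far as the arm can. A call with a number of a shift or a turn outside -1 to 1 is refused whole. A call with a gripper value outside its range is refused whole. The fingers move at their own pace and stop on an object; "force" is the grip in N (left out, the last holds). Time passes only in rows, so rows that repeat a pose let the fingers close. It gives the time, the measured TCP pose, the force and the opening at its end, in the units of the state.
- r.sense(): the state, without advancing time (a new reading comes with each control period).
- r.snapshot(name): name is "scene" or "top"; returns a dict with "frame" (400x640x3 uint8, red, green, blue), "range_z" (400x640 float32, mm along the optical axis (not along the pixel's ray), 0 where there is no reading), "intrinsics" (3x3 intrinsics, pixels), "R" (3x3) and "t" (3): a world point X has camera coordinates R X + t. Camera axes: x right, y down, z forward; pixel columns grow to the right and rows downward; lengths in mm; the calibration is good to about 2 mm. A picture is of the moment at which its call begins.
- r.hand_in(): hands the job in, once; it reports no verdict.
The state is a dict: "time": time; "joint_pos": joint angles; "qd": joint speeds; "joint_efforts": joint torques, N m; "tool_pos": TCP position; "tcp_rot": TCP orientation; "ft_force": force on the tool from outside, world axes, zero at the start; "wrist_torque": the same for the moment, N m; "finger_gap": finger opening in mm.
Only numpy, scipy, OpenCV 4.12 (cv2) and the standard library are available. Lean on these libraries where they do the work, as an engineer would, in place of code of your own. Each camera call takes 0.05 s, during which the arm holds its last target. There are 200 camera calls.

## Task

The bicycle hub standing in the bench vise is missing the end cap on its upper axle stub. Pick up the wider of the two end caps from the rubber mat, set it open end down over the stub and push it straight down past the click of the rubber snap ring until it is fully home on the axle's shoulder, leaving the other parts and the grease jar where they are. Do not let go: finish while still pressing the cap down with a firm, steady push of about 10 N.

Things in the scene. Friction and masses are not known exactly. Their poses are not given: they have to be found in the camera images.
- cap_center (a point): Centre, 14.5 mm above the underside, of the wider end cap: plain aluminium, 29 mm high, standing open end down on the mat. Lower 15 mm: round skirt 37 mm across; above it a nose 26 mm across and 14 mm high with a dark dimple in its flat top. Grip the nose or press on it. z up along its axis; round, so yaw does not matter. About 35 g.
- seat (a point): Centre of the flat shoulder on which the cap's underside comes to rest, on the axis (z up) of the black hub, 172 mm above the counter. Hub (flanges 58 mm across) and grey bench vise are fixed. From here the aluminium axle stub rises 13 mm: 21 mm across, tapering over the last 4.5 mm to 14 mm. A black rubber snap ring 28 mm across sits on it 6 mm up.
- shoulder: The shoulder: rigid aluminium disc 35 mm across, 4 mm thick, origin under its centre. Pushed down, the cap meets the ring with its underside about 6.5 mm above the shoulder; the push needed rises to some 9 to 17 N, falls away as the bead slips past the ring (the click) 3 mm above the shoulder, and the cap drops onto it.
- cap: The same wider end cap: origin at the centre of its underside, z up. Hollow from below: bore 29 mm across and 13.5 mm deep, with an inner bead (23.4 mm clear) about 3 mm above the underside that snaps over the ring on the stub.
- narrow_cap_center (a point): Half-way up (13 mm) the other, narrower end cap: aluminium, 26 mm high, skirt 25 mm and nose 18 mm across. Belongs to another hub; leave it.
- bearing_center (a point): Centre of a loose ball bearing on the mat: steel ring 30 mm across, 8 mm high. Leave it.
- spacer_center (a point): Centre of a spacer sleeve on the mat: aluminium tube 22 mm across, 22 mm high. Leave it.
- wrench: Spanner, 160 mm long, lying flat along the mat's far edge; origin under its middle. Leave it.
- grease: Jar of grease, 60 mm across, 65 mm high, behind on the counter; origin under its centre. Leave it.
- mat: Black rubber parts mat, fixed, 220 x 270 x 3 mm, on which the caps, bearing, sleeve and spanner lie; origin in the centre of its underside.
Things that resemble listed ones, but are neither listed nor needed, are in the scene too. What is shaped like the cap but orange or pink is not meant.

How it is judged:
By the outcome, as a careful person would: the job done as asked, in the order asked, and still so for the second after the job is handed in, while the arm keeps its last pose, push and grip.
It also fails if it takes over 54 s, if anything falls off the work surface, if the arm or the gripper's body presses on something with over 40 N, if the wrist force passes 120 N, or if a joint passes its speed limit or range.

## Working session

There is one attempt and no reset: what is moved stays moved. The work goes in short steps, Python scripts to look and compute and a tool call to move; the robot and the scene stay as the last step left them, time stands still between calls to the robot, and variables do not carry over. Pictures are saved under pics/ and viewed, on a budget of 10 in all, crops included, one or two more only if the job needs it, and the job is handed in when it is done.

Besides the shell and the picture viewer there is one more tool, called after "Emit:" by a JSON object that holds its "name" and its "arguments". move_arm: Moves the arm, as the interface text tells. Scaled input: -1 to 1 covers 300 mm each way for a shift and pi/2 rad each way for a turn. Its arguments: {"type":"object","properties":{"linear":{"type":"array","items":{"type":"array","items":{"type":"number","minimum":-1,"maximum":1}}},"twist":{"type":"array","items":{"type":"array","items":{"type":"number","minimum":-1,"maximum":1}}},"hand":{"type":"array","items":{"type":"number"}},"force":{"type":"number"}},"required":["linear","twist","hand"]}

```bash
mkdir -p pics; cat > h.py <<'E'
import numpy as np,cv2
from bench import r
def snap(n,f=None):
    s=r.snapshot(n)
    if f: cv2.imwrite('pics/'+f,s['frame'][:,:,::-1])
    np.savez(f'last_{n}.npz',**s); return s
def ray(s,u,v):
    d=np.linalg.inv(s['intrinsics'])@np.array([u,v,1.]); R=np.array(s['R']);return -R.T@s['t'],R.T@d
def onplane(s,u,v,z):
    o,d=ray(s,u,v);return o+d*(z-o[2])/d[2]
def cloud(s):
    R,t=np.array(s['R']),np.array(s['t']);v,u=np.mgrid[:400,:640];Z=s['range_z']
    P=np.linalg.inv(s['intrinsics'])@np.stack([u.ravel(),v.ravel(),np.ones(u.size)])*Z.ravel()
    return (R.T@(P-t[:,None])).T.reshape(400,640,3)
E
python3 - <<'E'
from h import *
for n in('scene','top'):
    s=snap(n,n+'1.png');print(n,s['intrinsics'],-np.array(s['R']).T@s['t'],s['R'][2])
print(r.sense())
E
```

```text
scene [[503.23452852   0.         326.61781348]
 [  0.         503.23452852 204.17098285]
 [  0.           0.           1.        ]] [1387.58098401  291.76627208  688.57265948] [-0.79508197 -0.28248984 -0.53669744]
top [[469.7650465    0.         319.14611231]
 [  0.         469.7650465  194.17410374]
 [  0.           0.           1.        ]] [ 429.33945697   -2.25157763 1065.72913966] [ 0.1529833  -0.00620508 -0.98820929]
{'time': 0.1, 'joint_pos': array([-7.12997248e+01,  7.50951567e+00,  8.53257982e+01,  2.36970943e-03,
        8.72629626e+01, -4.89423319e+00]), 'qd': array([ 0.07177929,  0.01226011, -0.15028413, -0.02450084,  0.10833144,
        0.01344954]), 'joint_efforts': array([ 1.17552798e-03, -5.70952070e+01, -5.01943016e+01, -2.92427139e-04,
        8.04346637e-03, -7.32440617e-05]), 'tool_pos': array([ 239.99686601, -549.28626331,  200.13614752]), 'tcp_rot': array([-89.98925719,   0.0977162 , -66.40559767]), 'ft_force': array([-0.56030724, -0.54820314, -0.11538778]), 'wrist_torque': array([ 0.05092879, -0.00287013, -0.00445354]), 'finger_gap': 85.50356898071666}
```

View pics/scene1.png

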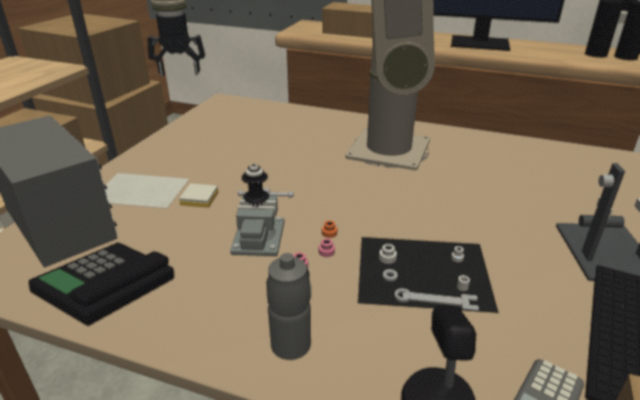

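View pics/top1.png

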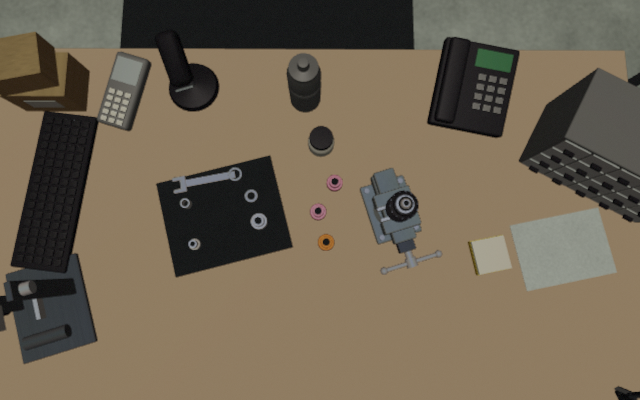

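The scene view shows the wide cap at (388,253) on the mat and the hub stub at (254,168). In the top view the cap is at (259,221) and the stub at (405,203). The narrow cap is at (194,244) in the top view, and the pink and orange decoys lie off the mat.

```bash
python3 - <<'E'
from h import *
out=[]
for n,c1,c2 in(('top',(259,221),(405,203)),('scene',(388,253),(254,170))):
    s=dict(np.load(f'last_{n}.npz'));C=cloud(s)
    for k,(u,v) in(('cap',c1),('hub',c2)):
        w=22;P=C[v-w:v+w,u-w:u+w].reshape(-1,3);ok=P[:,2]>(8 if k=='cap' else 150);P=P[ok]
        z=P[:,2];print(n,k,len(P),'zmax',np.percentile(z,[50,90,98,100]).round(1),'mid xy',((np.percentile(P[:,:2],1,axis=0)+np.percentile(P[:,:2],99,axis=0))/2).round(1),'ext',np.ptp(P[:,:2],axis=0).round(1))
    a=s['frame'][:,:,::-1]
    out.append(np.hstack([cv2.resize(a[v-25:v+25,u-25:u+25],(390,290) and (300,300),interpolation=cv2.INTER_CUBIC) for u,v in(c1,c2)]))
cv2.imwrite('pics/crop1.png',np.vstack(out))
E
```

```text
top cap 245 zmax [  20.7   31.9 1065.7 1065.7] mid xy [504.8  74.7] ext [152.1 156.9]
top hub 688 zmax [ 165.7  181.2  185.7 1065.7] mid xy [ 549.  -172.2] ext [147.8 199.3]
scene cap 271 zmax [ 18.5  30.8 426.9 688.6] mid xy [954.  201.4] ext [869.8 181.7]
scene hub 404 zmax [165.9 181.3 186.6 688.6] mid xy [959.7  48.1] ext [863.2 491.1]
```

View pics/crop1.png

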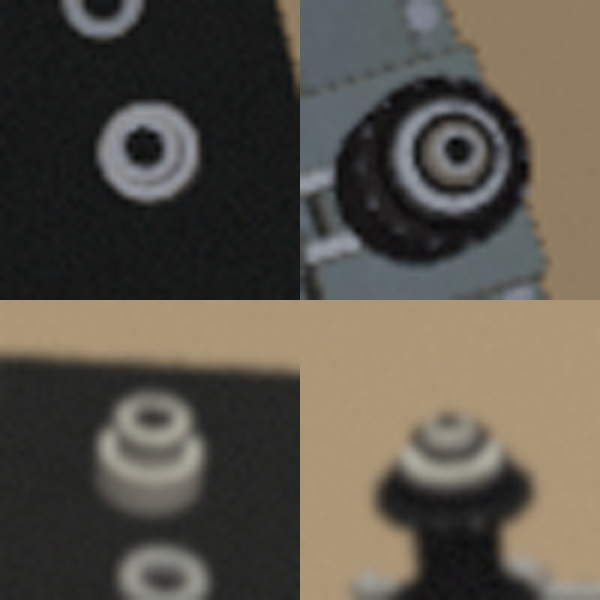

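Left crops: the cap with its dark dimple, at about (258,220) in the top view and (388,247) in the scene view. Right crops: the light shoulder ring, rubber ring and stub with its dark centre hole. Next I triangulate these features and compare with the depth data.

```bash
cat > meas.py <<'E'
from h import *
def tri(a,b):
    (o1,d1),(o2,d2)=a,b
    A=np.stack([d1,-d2],1);k=np.linalg.lstsq(A,o2-o1,rcond=None)[0]
    p,q=o1+k[0]*d1,o2+k[1]*d2;return (p+q)/2,np.linalg.norm(p-q)
def dimple(s,u,v,w=5):
    # weighted dark centroid around (u,v), upsampled
    g=cv2.cvtColor(s['frame'],cv2.COLOR_RGB2GRAY).astype(np.float32)
    p=cv2.getRectSubPix(g,(2*w+1,2*w+1),(u,v));p=cv2.resize(p,None,fx=8,fy=8,interpolation=cv2.INTER_CUBIC)
    m=(p<(p.min()+p.max())/2).astype(np.uint8);n,l,st,c=cv2.connectedComponentsWithStats(m)
    h=p.shape[0]/2;i=min(range(1,n),key=lambda i:np.hypot(*(c[i]-h)))
    return u+(c[i][0]+.5)/8-.5-w,v+(c[i][1]+.5)/8-.5-w,st[i].tolist()
def clouds(s,u,v,z0,z1,w=20):
    P=cloud(s)[v-w:v+w,u-w:u+w].reshape(-1,3);Z=s['range_z'][v-w:v+w,u-w:u+w].ravel()
    P=P[(Z>0)&(P[:,2]>z0)&(P[:,2]<z1)];return P
E
python3 - <<'E'
from meas import *
T=dict(np.load('last_top.npz'));S=dict(np.load('last_scene.npz'))
for k,a,b,w in(('cap',(258,220),(388,247),4),('stub',(406,202),(254.5,166),3)):
    x,y=dimple(T,*a,w),dimple(S,*b,w);print(k,x,y)
    print(tri(ray(T,*x[:2]),ray(S,*y[:2])))
    for z in((32,30) if k=='cap' else (185,)):print('top@',z,onplane(T,*x[:2],z).round(1),'scene@',onplane(S,*y[:2],z).round(1))
for n,s,a,b in(('T',T,(258,220),(405,203)),('S',S,(388,250),(254,168))):
    for z,c in((( 28,36),a),((12,22),a),((178,190),b),((168,176),b)):
        P=clouds(s,*c,*z);
        if len(P)>5:
            (cx,cy),rad=cv2.minEnclosingCircle(P[:,:2].astype(np.float32));print(n,z,len(P),'mean',P.mean(0).round(1),'circ',round(cx,1),round(cy,1),round(rad,1))
# outer contour of the bright shoulder / skirt in top
g=cv2.cvtColor(T['frame'],cv2.COLOR_RGB2GRAY)
for k,(u,v),zz in(('cap',(258,220),18),('sh',(405,203),172)):
    p=cv2.resize(g[v-18:v+18,u-18:u+18],None,fx=8,fy=8,interpolation=cv2.INTER_CUBIC)
    _,m=cv2.threshold(p,0,255,cv2.THRESH_OTSU)
    for c in cv2.findContours(m,cv2.RETR_EXTERNAL,cv2.CHAIN_APPROX_NONE)[0]:
        if cv2.contourArea(c)<2000: continue
        e=cv2.fitEllipse(c);U,V=u-18+(e[0][0]+.5)/8-.5,v-18+(e[0][1]+.5)/8-.5
        print(k,'ell',round(U,2),round(V,2),np.round(np.array(e[1])/8,1),onplane(T,U,V,zz).round(1))
E
```

```text
cap (np.float64(257.58114346590907), np.float64(220.07445549242425), [7, 9, 51, 54, 2112]) (np.float64(388.0861240913811), np.float64(247.153751298027), [15, 23, 44, 28, 963])
(array([531.06168653, 127.510763  ,  31.99091173]), np.float64(1.0851403234034496))
top@ 32 [531.2 127.   32. ] scene@ [530.9 128.   32. ]
top@ 30 [531.4 127.2  30. ] scene@ [528.3 127.5  30. ]
stub (np.float64(405.94371118012424), np.float64(202.53662008281574), [10, 15, 36, 35, 966]) (np.float64(253.24191640378547), np.float64(164.71786277602524), [6, 9, 24, 17, 317])
(array([ 549.88755859, -171.8463222 ,  185.67747374]), np.float64(0.5356167977807259))
top@ 185 [ 550.1 -172.2  185. ] scene@ [ 548.8 -172.2  185. ]
T (28, 36) 91 mean [530.6 126.1  30.2] circ 530.6 127.0 12.8
T (12, 22) 105 mean [529.6 124.8  16.5] circ 544.6 130.8 33.3
T (178, 190) 129 mean [ 549.3 -172.7  181.3] circ 549.0 -173.0 13.6
T (168, 176) 102 mean [ 548.6 -170.7  170.4] circ 548.9 -172.5 20.5
S (28, 36) 72 mean [532.8 128.3  30.2] circ 531.7 127.4 13.8
S (12, 22) 96 mean [541.1 129.6  16.9] circ 533.5 128.2 19.2
S (178, 190) 67 mean [ 554.1 -170.1  181.6] circ 551.3 -171.5 14.5
S (168, 176) 85 mean [ 558.  -167.3  170.7] circ 554.0 -169.1 19.3
cap ell 258.32 220.8 [16.4 16.7] [530.9 127.1  18. ]
sh ell 404.65 203.6 [18.8 19.4] [ 549.8 -172.2  172. ]
sh ell 405.37 201.67 [37.7 40.8] [ 553.6 -173.7  172. ]
```

Both views and the depth data agree. The cap axis is at (531,127.3) with its top at z 32. The stub axis is at (549.8,−172.1) with its top at z 185.5, so the shoulder is at 172. Now the approach numbers.

```bash
cat > go.py <<'E'
import sys
from h import *
from scipy.spatial.transform import Rotation as Ro
s=r.sense();R=Ro.from_euler('xyz',s['tcp_rot'],degrees=True)
for a in sys.argv[1:]:
    t=np.array(eval(a),float);d=R.inv().apply(t-s['tool_pos']);print(a,(d/300).round(4))
# twist to point straight down with the same yaw
R0=Ro.from_euler('xyz',[-90,0,s['tcp_rot'][2]],degrees=True);print('twist',((R.inv()*R0).as_rotvec()/(np.pi/2)).round(4))
print(s['time'],s['tool_pos'].round(1),s['tcp_rot'].round(2),s['ft_force'].round(2),s['finger_gap'].round(1),s['joint_pos'].round(0))
E
python3 go.py 385,-200,230 530.9,127.3,150
```

```text
385,-200,230 [-0.8737 -0.0979  0.909 ]
530.9,127.3,150 [-1.6783  0.1703  1.7913]
twist [-0.0001 -0.     -0.0011]Traceback (most recent call last):
  File "go.py", line 9, in <module>
    print(s['time'],s['tool_pos'].round(1),s['tcp_rot'].round(2),s['ft_force'].round(2),s['finger_gap'].round(1),s['joint_pos'].round(0))
                                                                                        ^^^^^^^^^^^^^^^^^^^^^
AttributeError: 'float' object has no attribute 'round'
```

Emit:
{"name": "move_arm", "arguments": {"linear": [[-0.87,-0.1,0.91],[-0.87,-0.1,0.91],[-0.87,-0.1,0.91],[-0.87,-0.1,0.91],[-0.87,-0.1,0.91],[-0.87,-0.1,0.91],[-0.87,-0.1,0.91],[-0.87,-0.1,0.91],[-0.87,-0.1,0.91],[-0.87,-0.1,0.91],[-0.87,-0.1,0.91],[-0.87,-0.1,0.91]], "twist": [[0,0,0],[0,0,0],[0,0,0],[0,0,0],[0,0,0],[0,0,0],[0,0,0],[0,0,0],[0,0,0],[0,0,0],[0,0,0],[0,0,0]], "hand": [-0.25,-0.25,-0.25,-0.25,-0.25,-0.25,-0.25,-0.25,-0.25,-0.25,-0.25,-0.25], "force": 60}}

```text
time: 1.1
tool_pos: [385.6, -201.0, 230.4]
tcp_rot: [-90.0, 0.1, -66.3]
ft_force: [0.4, -0.1, -0.0]
finger_gap: 32.1
```

```bash
sed -i "s/s\['finger_gap'\].round(1)/round(s['finger_gap'],1)/" go.py; python3 go.py 531,127.3,100 531,127.3,60
```

```text
531,127.3,100 [-0.8068  0.4355  0.8836]
531,127.3,60 [-0.8066  0.5688  0.8837]
twist [ 0.0003  0.     -0.001 ]
1.1 [ 385.6 -201.   230.4] [-9.003e+01  9.000e-02 -6.632e+01] [ 0.39 -0.06 -0.02] 32.1 [-34. -19. 107.   0.  92.  32.]
```

Emit:
{"name": "move_arm", "arguments": {"linear": [[-0.807,0.43,0.884],[-0.807,0.43,0.884],[-0.807,0.43,0.884],[-0.807,0.43,0.884],[-0.807,0.43,0.884],[-0.807,0.43,0.884],[-0.807,0.43,0.884],[-0.807,0.43,0.884],[-0.807,0.43,0.884],[-0.807,0.43,0.884],[-0.807,0.43,0.884],[-0.807,0.43,0.884]], "twist": [[0,0,0],[0,0,0],[0,0,0],[0,0,0],[0,0,0],[0,0,0],[0,0,0],[0,0,0],[0,0,0],[0,0,0],[0,0,0],[0,0,0]], "hand": [-0.25,-0.25,-0.25,-0.25,-0.25,-0.25,-0.25,-0.25,-0.25,-0.25,-0.25,-0.25]}}

```text
time: 2.1
tool_pos: [530.9, 125.6, 100.8]
tcp_rot: [-90.2, 0.1, -66.4]
ft_force: [-0.3, 0.2, 1.1]
finger_gap: 32.0
```

```bash
python3 go.py 531,127.3,40 531,127.3,24; python3 - <<'E'
from h import *
t=snap('top')['frame'][:,:,::-1];s=snap('scene')
C=cloud(s);Z=s['range_z'];m=(Z>0)&(np.hypot(C[...,0]-531,C[...,1]-127)<45)&(C[...,2]>45)&(C[...,2]<300)
P=C[m];print('finger lowest z',np.sort(P[:,2])[:10].round(1))
a=cv2.resize(s['frame'][180:300,320:460,::-1],None,fx=4,fy=4,interpolation=cv2.INTER_CUBIC);cv2.imwrite('pics/ap.png',a)
E
```

```text
531,127.3,40 [-0.0049  0.2025  0.003 ]
531,127.3,24 [-0.0048  0.2558  0.0031]
twist [ 0.0017  0.     -0.0008]
2.1 [530.9 125.6 100.8] [-9.015e+01  8.000e-02 -6.637e+01] [-0.31  0.18  1.08] 32.0 [  8.   3. 100.   0.  76.  74.]
finger lowest z [131.1 131.5 131.9 133.2 133.7 133.8 134.3 134.5 134.7 135.5]
```

View pics/ap.png

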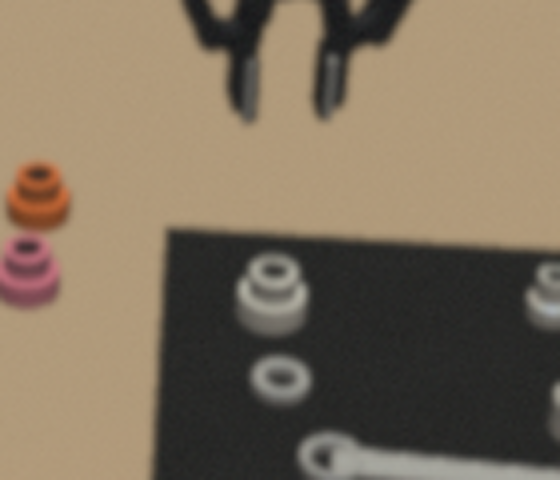

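The fingers hang centred above the cap, with tips at about (381,210) and (401,210) full-frame in the scene view. That looks higher than the TCP, so I'll check the tip height.

```bash
python3 - <<'E'
from h import *
s=dict(np.load('last_scene.npz'));K,R,t=s['intrinsics'],s['R'],s['t']
for z in(100,105,110,120,130):
    for sg in(1,-1):
        X=np.array([530.9+sg*.4*17,125.6-sg*.916*17,z]);c=K@(R@X+t);print(z,sg,(c[:2]/c[2]).round(1))
C=cloud(s);Z=s['range_z']
for v in range(196,214,2):print(v,[(Z[v,u].round(0),C[v,u,2].round(0)) for u in(380,382,384,400,402,404)])
E
```

```text
100 1 [381.2 221. ]
100 -1 [397.4 220.5]
105 1 [381.3 219. ]
105 -1 [397.6 218.5]
110 1 [381.5 217. ]
110 -1 [397.8 216.5]
120 1 [381.8 213. ]
120 -1 [398.2 212.5]
130 1 [382.1 208.9]
130 -1 [398.6 208.4]
196 [(np.float32(999.0), np.float64(167.0)), (np.float32(994.0), np.float64(169.0)), (np.float32(996.0), np.float64(168.0)), (np.float32(1004.0), np.float64(164.0)), (np.float32(999.0), np.float64(167.0)), (np.float32(1005.0), np.float64(164.0))]
198 [(np.float32(1007.0), np.float64(159.0)), (np.float32(998.0), np.float64(164.0)), (np.float32(1002.0), np.float64(162.0)), (np.float32(1005.0), np.float64(160.0)), (np.float32(1002.0), np.float64(162.0)), (np.float32(1007.0), np.float64(160.0))]
200 [(np.float32(1007.0), np.float64(156.0)), (np.float32(1000.0), np.float64(159.0)), (np.float32(1001.0), np.float64(159.0)), (np.float32(1007.0), np.float64(156.0)), (np.float32(1002.0), np.float64(159.0)), (np.float32(1012.0), np.float64(153.0))]
202 [(np.float32(1006.0), np.float64(153.0)), (np.float32(1004.0), np.float64(154.0)), (np.float32(1002.0), np.float64(155.0)), (np.float32(1003.0)
[... 644 characters left out ...]
6.0)), (np.float32(1007.0), np.float64(143.0)), (np.float32(1274.0), np.float64(-2.0)), (np.float32(1011.0), np.float64(140.0)), (np.float32(1014.0), np.float64(139.0)), (np.float32(1275.0), np.float64(-3.0))]
210 [(np.float32(1021.0), np.float64(131.0)), (np.float32(1013.0), np.float64(135.0)), (np.float32(1266.0), np.float64(-2.0)), (np.float32(1020.0), np.float64(132.0)), (np.float32(1263.0), np.float64(-1.0)), (np.float32(1263.0), np.float64(-1.0))]
212 [(np.float32(1254.0), np.float64(-0.0)), (np.float32(1256.0), np.float64(-1.0)), (np.float32(1254.0), np.float64(-0.0)), (np.float32(1254.0), np.float64(0.0)), (np.float32(1255.0), np.float64(-0.0)), (np.float32(1252.0), np.float64(1.0))]
```

```bash
python3 go.py; python3 - <<'E'
from h import *
for n in('scene','top'):
    s=snap(n);C=cloud(s);Z=s['range_z'];m=(Z>0)&(np.hypot(C[...,0]-531,C[...,1]-127)<60)&(C[...,2]>60)&(C[...,2]<160)
    P=C[m];o=np.argsort(P[:,2])[:12];print(n,len(P));print(P[o].round(0).tolist())
E
python3 go.py
```

```text
twist [ 0.0003  0.     -0.0006]
2.2 [531.4 125.2 102. ] [-9.002e+01  5.000e-02 -6.645e+01] [-0.08 -1.14  0.1 ] 32.0 [  8.   3. 100.   0.  76.  74.]
scene 171
[[524.0, 140.0, 133.0], [549.0, 108.0, 134.0], [533.0, 144.0, 134.0], [522.0, 139.0, 134.0], [531.0, 149.0, 135.0], [549.0, 112.0, 135.0], [548.0, 114.0, 135.0], [547.0, 110.0, 136.0], [534.0, 148.0, 136.0], [535.0, 146.0, 136.0], [552.0, 111.0, 136.0], [546.0, 107.0, 136.0]]
top 0
[]
twist [-0.0005 -0.     -0.0005]
2.3 [531.6 125.6 102.5] [-8.996e+01  5.000e-02 -6.646e+01] [ 0.1  -0.11  0.43] 32.0 [  8.   3. 100.   0.  76.  74.]
```

```bash
python3 go.py 531,127.3,60
```

```text
531,127.3,60 [-0.0059  0.1418  0.0003]
twist [-0.0005 -0.     -0.0005]
2.3 [531.6 125.6 102.5] [-8.996e+01  5.000e-02 -6.646e+01] [ 0.1  -0.11  0.43] 32.0 [  8.   3. 100.   0.  76.  74.]
```

Emit:
{"name": "move_arm", "arguments": {"linear": [[-0.006,0.14,0.0],[-0.006,0.14,0.0],[-0.006,0.14,0.0],[-0.006,0.14,0.0]], "twist": [[0,0,0],[0,0,0],[0,0,0],[0,0,0]], "hand": [-0.25,-0.25,-0.25,-0.25]}}

```text
time: 2.63
tool_pos: [531.3, 126.7, 61.9]
tcp_rot: [-89.9, 0.0, -66.5]
ft_force: [-0.6, 0.1, 0.0]
finger_gap: 32.1
```

```bash
python3 go.py 531,127.3,30; python3 - <<'E'
from h import *
s=snap('scene');a=cv2.resize(s['frame'][190:290,330:450,::-1],None,fx=5,fy=5,interpolation=cv2.INTER_CUBIC);cv2.imwrite('pics/ap2.png',a)
E
```

```text
531,127.3,30 [-0.0022  0.1064 -0.0003]
twist [-0.001  -0.     -0.0004]
2.6333 [531.3 126.7  61.9] [-8.991e+01  3.000e-02 -6.650e+01] [-0.58  0.06  0.03] 32.1 [  8.   6. 102.   0.  72.  74.]
```

View pics/ap2.png

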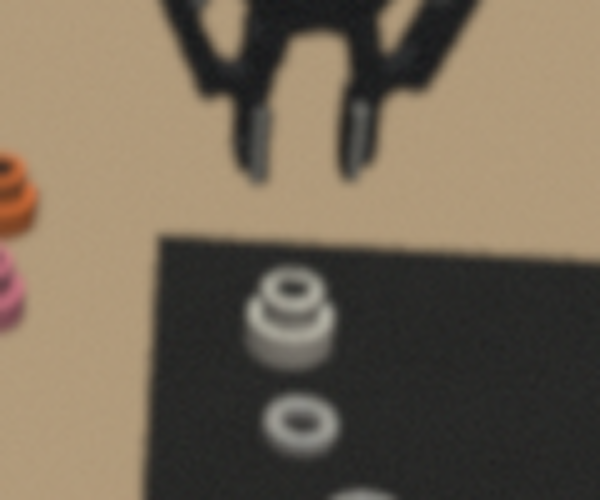

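The fingers are centred over the cap axis, with tips at about (391,226) full-frame. The tips sit about 25 mm above the reported TCP, so I'll find the real contact height by feel and by looking again.

Emit:
{"name": "move_arm", "arguments": {"linear": [[-0.002,0.085,0],[-0.002,0.085,0],[-0.002,0.085,0],[-0.002,0.085,0]], "twist": [[0,0,0],[0,0,0],[0,0,0],[0,0,0]], "hand": [-0.25,-0.25,-0.25,-0.25]}}

```text
time: 3.02
tool_pos: [532.6, 127.6, 38.6]
tcp_rot: [-89.8, -0.0, -66.5]
ft_force: [0.8, 1.0, 0.9]
finger_gap: 31.9
```

```bash
python3 go.py 531,127.3,20; python3 - <<'E'
from h import *
s=snap('scene');a=cv2.resize(s['frame'][190:290,330:450,::-1],None,fx=5,fy=5,interpolation=cv2.INTER_CUBIC);cv2.imwrite('pics/ap3.png',a)
E
```

```text
531,127.3,20 [-0.0011  0.062  -0.0056]
twist [-0.0027  0.      0.0001]
3.0167 [532.6 127.6  38.6] [-8.975e+01 -1.000e-02 -6.649e+01] [0.82 0.97 0.93] 31.9 [  8.   7. 103.   0.  69.  75.]
```

View pics/ap3.png

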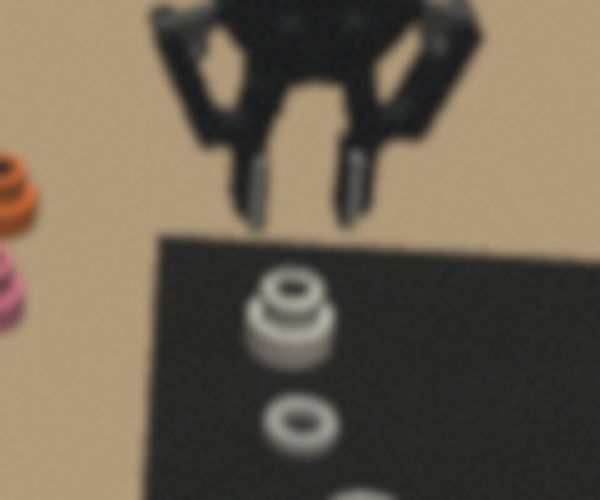

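The tips are now at row 235 full-frame, still above the nose by this view. I'll check against the top view whether the difference is height or a sideways offset.

```bash
python3 - <<'E'
from h import *
s=snap('top');C=cloud(s);Z=s['range_z']
S=dict(np.load('last_scene.npz'));D=cloud(S)
for n,c,z in(('T',C,Z),('S',D,S['range_z'])):
  for lo,hi in((40,60),(60,80),(80,100),(100,130),(130,160),(160,200)):
    m=(z>0)&(np.hypot(c[...,0]-531,c[...,1]-127)<75)&(c[...,2]>lo)&(c[...,2]<hi);P=c[m]
    if len(P)>3:print(n,lo,hi,len(P),P.mean(0).round(0),np.percentile(P,[3,97],axis=0).round(0).tolist())
cv2.imwrite('pics/t2.png',cv2.resize(s['frame'][140:280,150:330,::-1],None,fx=4,fy=4,interpolation=cv2.INTER_CUBIC))
E
```

```text
T 100 130 5 [533.  97. 125.] [[506.0, 77.0, 119.0], [542.0, 159.0, 130.0]]
T 130 160 29 [523. 121. 149.] [[499.0, 70.0, 134.0], [547.0, 175.0, 160.0]]
T 160 200 137 [539. 105. 168.] [[499.0, 64.0, 161.0], [567.0, 183.0, 172.0]]
S 60 80 42 [539. 132.  75.] [[518.0, 107.0, 70.0], [552.0, 154.0, 80.0]]
S 80 100 132 [540. 130.  90.] [[521.0, 102.0, 80.0], [553.0, 157.0, 99.0]]
S 100 130 347 [539. 134. 118.] [[510.0, 90.0, 101.0], [563.0, 175.0, 129.0]]
S 130 160 512 [542. 134. 147.] [[511.0, 80.0, 132.0], [567.0, 185.0, 159.0]]
S 160 200 744 [544. 128. 174.] [[513.0, 73.0, 161.0], [568.0, 185.0, 198.0]]
```

View pics/t2.png

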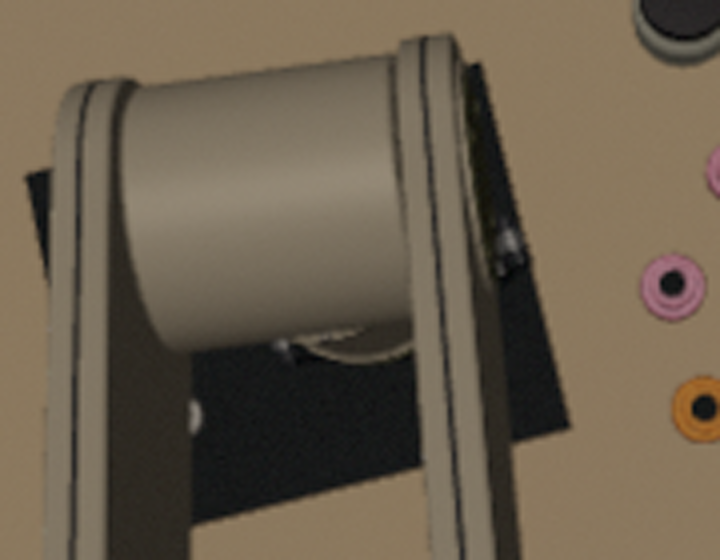

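The top view shows the arm covering the cap, with the finger linkage symmetric about (533,124). So the difference is in height only, and I'll descend by feel.

Emit:
{"name": "move_arm", "arguments": {"linear": [[-0.002,0.02,-0.004],[-0.002,0.04,-0.004],[-0.002,0.05,-0.004],[-0.002,0.055,-0.004],[-0.002,0.055,-0.004]], "twist": [[0,0,0],[0,0,0],[0,0,0],[0,0,0],[0,0,0]], "hand": [-0.25,-0.25,-0.25,-0.25,-0.25]}}

```text
time: 3.53
tool_pos: [531.0, 127.7, 21.3]
tcp_rot: [-89.8, -0.0, -66.5]
ft_force: [0.6, -0.3, -0.3]
finger_gap: 32.1
```

```bash
python3 go.py 531,127.3,10; python3 - <<'E'
from h import *
s=snap('scene');C=cloud(s);Z=s['range_z']
m=(Z>0)&(np.hypot(C[...,0]-531,C[...,1]-127)<45)&(C[...,2]>36)&(C[...,2]<150)
print(np.sort(C[m][:,2])[:12].round(0))
cv2.imwrite('pics/ap4.png',cv2.resize(s['frame'][200:290,330:450,::-1],None,fx=5,fy=5,interpolation=cv2.INTER_CUBIC))
E
```

```text
531,127.3,10 [ 0.0013  0.0378 -0.0006]
twist [-0.0023  0.      0.    ]
3.5333 [531.  127.7  21.3] [-89.79  -0.   -66.48] [ 0.56 -0.32 -0.29] 32.1 [  8.   8. 104.   0.  68.  75.]
[51. 53. 53. 54. 54. 54. 55. 56. 56. 56. 56. 57.]
```

View pics/ap4.png

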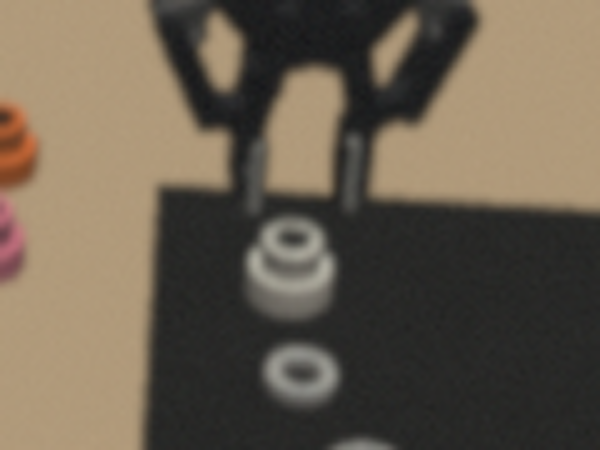

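The tips are at about row 242 full-frame, still roughly 15 mm above the nose top and about 1 mm off towards +y. I'll correct that and keep going down in small steps with force checks.

Emit:
{"name": "move_arm", "arguments": {"linear": [[0.003,0.015,0],[0.003,0.03,0],[0.003,0.045,0],[0.003,0.055,0],[0.003,0.055,0]], "twist": [[0,0,0],[0,0,0],[0,0,0],[0,0,0],[0,0,0]], "hand": [-0.22,-0.22,-0.22,-0.22,-0.22]}}

```text
time: 4.0
tool_pos: [530.8, 126.8, 4.0]
tcp_rot: [-89.9, 0.0, -66.5]
ft_force: [-0.9, -1.1, 0.0]
finger_gap: 33.3
```

Emit:
{"name": "move_arm", "arguments": {"linear": [[0,0.01,0],[0,0.016,0],[0,0.016,0]], "twist": [[0,0,0],[0,0,0],[0,0,0]], "hand": [-0.22,-0.22,-0.22]}}

```text
time: 4.25
tool_pos: [530.3, 126.8, -1.4]
tcp_rot: [-89.9, 0.0, -66.5]
ft_force: [0.5, -0.3, -1.3]
finger_gap: 33.4
```

```bash
python3 go.py; python3 - <<'E'
from h import *
s=snap('scene')
cv2.imwrite('pics/ap5.png',cv2.resize(s['frame'][200:290,330:450,::-1],None,fx=5,fy=5,interpolation=cv2.INTER_CUBIC))
E
```

```text
twist [-0.001  -0.     -0.0004]
4.25 [530.3 126.8  -1.4] [-8.991e+01  3.000e-02 -6.649e+01] [ 0.55 -0.26 -1.32] 33.4 [  8.  10. 105.   0.  65.  74.]
```

View pics/ap5.png

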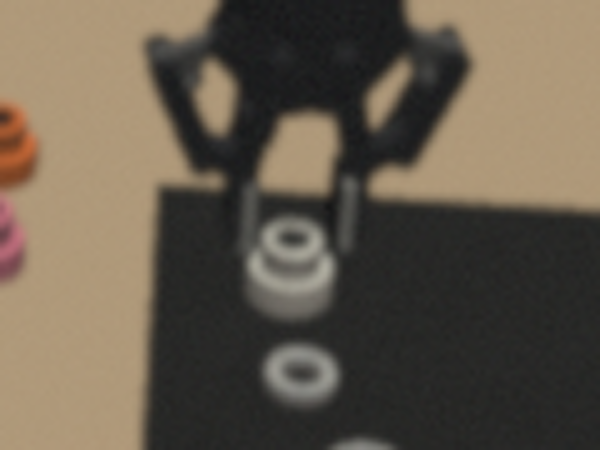

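Both pads now straddle the nose, with the pad midpoint at crop x≈296 against the nose at 293 (about 1 mm). I'll descend on to the ledge by feel.

Emit:
{"name": "move_arm", "arguments": {"linear": [[0.003,0.008,0.001],[0.003,0.013,0.001],[0.003,0.013,0.001]], "twist": [[0,0,0],[0,0,0],[0,0,0]], "hand": [-0.22,-0.22,-0.22]}}

```text
time: 4.55
tool_pos: [531.0, 126.0, -5.4]
tcp_rot: [-89.9, 0.0, -66.5]
ft_force: [-0.4, 0.5, -0.8]
finger_gap: 33.3
```

Emit:
{"name": "move_arm", "arguments": {"linear": [[0,0.005,0],[0,0.007,0],[0,0.007,0]], "twist": [[0,0,0],[0,0,0],[0,0,0]], "hand": [-0.22,-0.22,-0.22]}}

```text
time: 4.8
tool_pos: [530.8, 126.0, -7.7]
tcp_rot: [-89.9, 0.0, -66.5]
ft_force: [-0.1, -0.4, 0.1]
finger_gap: 33.1
```

Emit:
{"name": "move_arm", "arguments": {"linear": [[0,0.004,0],[0,0.007,0],[0,0.007,0]], "twist": [[0,0,0],[0,0,0],[0,0,0]], "hand": [-0.22,-0.22,-0.22]}}

```text
time: 5.05
tool_pos: [530.6, 126.0, -10.0]
tcp_rot: [-90.0, 0.0, -66.5]
ft_force: [0.3, -0.0, 0.5]
finger_gap: 33.3
```

```bash
python3 go.py; python3 - <<'E'
from h import *
s=snap('scene');C=cloud(s);Z=s['range_z']
cv2.imwrite('pics/ap6.png',cv2.resize(s['frame'][210:280,345:435,::-1],None,fx=7,fy=7,interpolation=cv2.INTER_CUBIC))
E
```

```text
twist [-0.0005 -0.     -0.0005]
5.05 [530.6 126.  -10. ] [-8.996e+01  4.000e-02 -6.649e+01] [ 0.27 -0.04  0.5 ] 33.3 [  8.  11. 105.   0.  64.  74.]
```

View pics/ap6.png

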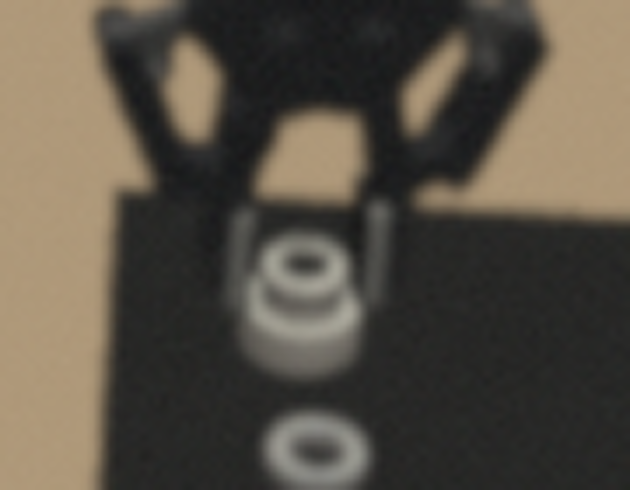

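Pad tips are level with the nose flanks, at or just above the ledge (crop row ~300), with the cap slightly nearer the left pad. I'll close here.

Emit:
{"name": "move_arm", "arguments": {"linear": [[0.003,-0.002,0],[0.003,-0.002,0],[0.003,-0.002,0],[0.003,-0.002,0],[0.003,-0.002,0],[0.003,-0.002,0]], "twist": [[0,0,0],[0,0,0],[0,0,0],[0,0,0],[0,0,0],[0,0,0]], "hand": [-0.3,-0.4,-0.6,-0.6,-0.6,-0.6], "force": 70}}

```text
time: 5.6
tool_pos: [531.4, 125.2, -8.8]
tcp_rot: [-89.9, 0.0, -66.5]
ft_force: [-2.3, -0.7, 4.5]
finger_gap: 23.0
```

Emit:
{"name": "move_arm", "arguments": {"linear": [[0,0,0],[0,0,0],[0,0,0]], "twist": [[0,0,0],[0,0,0],[0,0,0]], "hand": [-0.6,-0.6,-0.6]}}

```text
time: 5.85
tool_pos: [531.5, 125.2, -8.8]
tcp_rot: [-89.9, 0.0, -66.5]
ft_force: [-0.7, -0.2, 1.9]
finger_gap: 22.8
```

```bash
python3 go.py 531,125.2,40; python3 - <<'E'
from h import *
s=snap('scene')
cv2.imwrite('pics/ap7.png',cv2.resize(s['frame'][210:280,345:435,::-1],None,fx=7,fy=7,interpolation=cv2.INTER_CUBIC))
E
```

```text
531,125.2,40 [-0.0009 -0.1627 -0.0013]
twist [-0.0011 -0.     -0.0003]
5.85 [531.5 125.2  -8.8] [-8.990e+01  2.000e-02 -6.649e+01] [-0.7  -0.16  1.89] 22.8 [  8.  11. 105.   0.  64.  74.]
```

View pics/ap7.png

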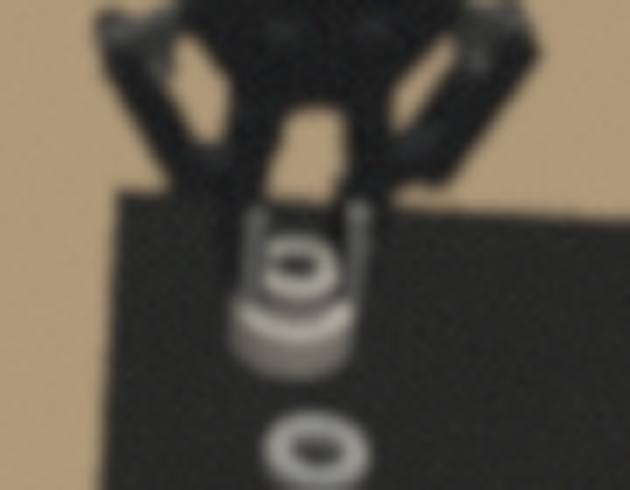

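The pads have closed on the nose (inner edges ~262 and ~345) and the cap has centred between them. I'll lift a little and check that the grip holds.

Emit:
{"name": "move_arm", "arguments": {"linear": [[0,-0.03,0],[0,-0.08,0],[0,-0.16,0],[0,-0.28,0],[0,-0.4,0],[0,-0.5,0],[0,-0.6,0],[0,-0.7,0],[0,-0.7,0]], "twist": [[0,0,0],[0,0,0],[0,0,0],[0,0,0],[0,0,0],[0,0,0],[0,0,0],[0,0,0],[0,0,0]], "hand": [-0.6,-0.6,-0.6,-0.6,-0.6,-0.6,-0.6,-0.6,-0.6]}}

```text
time: 6.65
tool_pos: [534.6, 125.5, 209.5]
tcp_rot: [-89.3, -0.1, -66.5]
ft_force: [1.1, -0.5, 0.7]
finger_gap: 22.8
```

```bash
python3 go.py 549.8,-172.1,203; python3 - <<'E'
from h import *
s=snap('scene');K,R,t=s['intrinsics'],s['R'],s['t']
p=r.sense()['tool_pos'];c=K@(R@(p+[0,0,15])+t);u,v=(c[:2]/c[2]).astype(int);print(u,v)
a=cv2.resize(s['frame'][max(v-45,0):v+35,u-50:u+50,::-1],None,fx=7,fy=7,interpolation=cv2.INTER_CUBIC);cv2.imwrite('pics/ap8.png',a)
E
```

```text
549.8,-172.1,203 [ 0.9298  0.0196 -0.3497]
twist [-0.0078  0.      0.0016]
6.65 [534.6 125.5 209.5] [-89.29  -0.14 -66.48] [ 1.08 -0.47  0.66] 22.8 [ 8. -1. 94.  0. 87. 74.]
393 169
```

View pics/ap8.png

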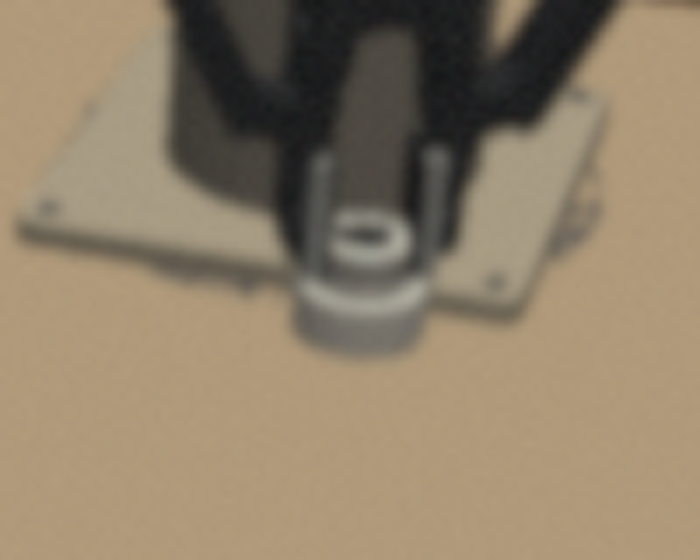

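The cap hangs level in the pads, open end down, with its dimple at about (395,157) full-frame. I'll check its offset from the tool axis.

```bash
python3 go.py 549.8,-172.1,205; python3 - <<'E'
from meas import *
s=snap('scene');p=r.sense()['tool_pos']
x=dimple(s,395.,157.,3);print(x,onplane(s,*x[:2],p[2]+40.8),'tool',p)
E
```

```text
549.8,-172.1,205 [ 0.9305  0.0027 -0.3464]
twist [-0.006   0.      0.0011]
6.7 [533.7 125.3 206.3] [-89.46  -0.1  -66.49] [ 1.03 -0.08 -0.86] 22.8 [ 8. -1. 94.  0. 87. 74.]
(np.float64(394.50322164948454), np.float64(158.17991122565866), [0, 26, 49, 22, 873]) [528.83403953 124.6476829  244.24715483] tool [532.30853506 125.12132299 203.44715483]
```

Emit:
{"name": "move_arm", "arguments": {"linear": [[0.93,-0.01,-0.346],[0.93,-0.01,-0.346],[0.93,-0.01,-0.346],[0.93,-0.01,-0.346],[0.93,-0.01,-0.346],[0.93,-0.01,-0.346],[0.93,-0.01,-0.346],[0.93,-0.01,-0.346],[0.93,-0.01,-0.346],[0.93,-0.01,-0.346],[0.93,-0.01,-0.346],[0.93,-0.01,-0.346]], "twist": [[0,0,0],[0,0,0],[0,0,0],[0,0,0],[0,0,0],[0,0,0],[0,0,0],[0,0,0],[0,0,0],[0,0,0],[0,0,0],[0,0,0]], "hand": [-0.6,-0.6,-0.6,-0.6,-0.6,-0.6,-0.6,-0.6,-0.6,-0.6,-0.6,-0.6], "force": 90}}

```text
time: 7.75
tool_pos: [548.3, -170.3, 205.6]
tcp_rot: [-89.7, 0.0, -66.4]
ft_force: [0.6, 0.5, -0.3]
finger_gap: 22.2
```

```bash
python3 go.py 549.8,-172.1,203
```

```text
549.8,-172.1,203 [0.0076 0.0086 0.002 ]
twist [-0.0032 -0.     -0.0003]
7.75 [ 548.3 -170.3  205.6] [-8.971e+01  2.000e-02 -6.637e+01] [ 0.62  0.52 -0.28] 22.2 [-23.   3.  89.   0.  87.  44.]
```

Emit:
{"name": "move_arm", "arguments": {"linear": [[0.008,0.012,0.002],[0.008,0.012,0.002],[0.008,0.012,0.002],[0.008,0.012,0.002],[0.008,0.012,0.002],[0.008,0.012,0.002]], "twist": [[-0.003,0,0],[-0.003,0,0],[-0.003,0,0],[-0.003,0,0],[-0.003,0,0],[-0.003,0,0]], "hand": [-0.6,-0.6,-0.6,-0.6,-0.6,-0.6]}}

```text
time: 8.25
tool_pos: [549.9, -172.2, 202.1]
tcp_rot: [-90.0, 0.0, -66.4]
ft_force: [0.0, 0.5, 0.3]
finger_gap: 21.9
```

```bash
python3 - <<'E'
from h import *
for i in range(2):
    s=snap('scene');q=r.sense();print(q['tool_pos'].round(2),q['tcp_rot'].round(2),q['ft_force'].round(1))
T=snap('top')
a=cv2.resize(s['frame'][90:190,200:310,::-1],None,fx=5,fy=5,interpolation=cv2.INTER_CUBIC)
b=cv2.resize(T['frame'][160:250,360:450,::-1],(450,450),interpolation=cv2.INTER_CUBIC)[:0]
cv2.imwrite('pics/hub1.png',a)
E
```

```text
[ 549.89 -172.24  202.12] [-8.997e+01  1.000e-02 -6.637e+01] [-0.   0.3 -0.5]
[ 549.88 -172.27  202.12] [-8.998e+01  1.000e-02 -6.637e+01] [ 0.8  0.2 -0.6]
```

View pics/hub1.png

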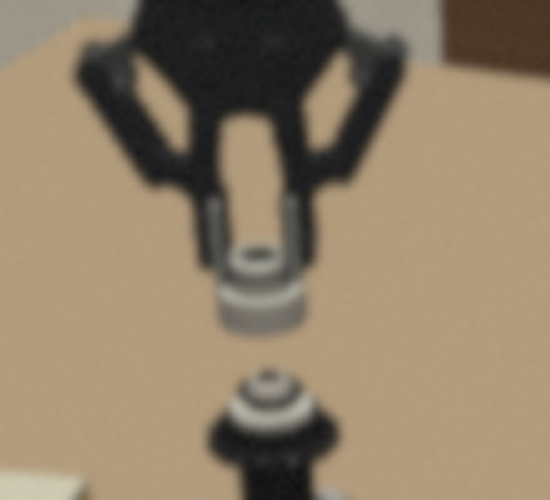

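The cap hangs level above the stub, with its dimple at about (251.7,141) and skirt centre at ~(252.3,150). The stub top is at (253.3,165). I've used 13 pictures, so from here I check by numbers only.

```bash
python3 - <<'E'
from meas import *
s=dict(np.load('last_scene.npz'));K,R,t=s['intrinsics'],s['R'],s['t']
for z in(242.9,228.9,213.9,185.5,172):
    c=K@(R@np.array([549.9,-172.2,z])+t);print(z,(c[:2]/c[2]).round(2))
print('dimple',dimple(s,251.7,141.,3),'stub',dimple(s,253.2,164.7,3))
g=cv2.cvtColor(s['frame'],cv2.COLOR_RGB2GRAY).astype(int)
S=s['frame'][...,0].astype(int)-s['frame'][...,2]  # tan table: R>>B ; metal: grey
for v in (146,148,150,152,154,156,158,160,171,172,173,174):print(v,'R-B',S[v,240:266].tolist(),'g',g[v,240:266].tolist() if v>170 else '')
C=cloud(s);Z=s['range_z']
for z0,z1 in((212,226),(236,246)):
    m=(Z>0)&(np.abs(C[...,0]-555)<40)&(np.abs(C[...,1]+172)<25)&(C[...,2]>z0)&(C[...,2]<z1);P=C[m];v,u=np.nonzero(m)
    print(z0,len(P),P.mean(0).round(1),np.percentile(P,[2,98],axis=0).round(1).tolist())
E
```

```text
242.9 [250.94 140.05]
228.9 [251.45 146.21]
213.9 [251.98 152.71]
185.5 [252.97 164.74]
172 [253.43 170.35]
dimple (np.float64(251.27884174311924), np.float64(140.37944380733944), [0, 12, 52, 22, 872]) stub (np.float64(253.25038368336027), np.float64(164.6883885298869), [12, 16, 33, 23, 619])
146 R-B [53, 51, 42, 24, 12, 9, 7, 8, 10, 9, 9, 9, 10, 9, 10, 10, 9, 9, 11, 16, 28, 45, 52, 55, 54, 55] g 
148 R-B [55, 53, 46, 29, 18, 15, 14, 12, 13, 12, 12, 12, 11, 12, 12, 13, 13, 14, 14, 15, 24, 41, 52, 53, 55, 54] g 
150 R-B [55, 53, 49, 35, 20, 15, 14, 14, 15, 15, 14, 15, 15, 15, 14, 16, 15, 15, 13, 14, 22, 37, 50, 53, 54, 54] g 
152 R-B [54, 54, 49, 37, 21, 12, 11, 11, 12, 13, 12, 13, 13, 14, 14, 13, 12, 13, 12, 12, 21, 37, 49, 53, 53, 54] g 
154 R-B [53, 55, 51, 42, 29, 18, 13, 13, 12, 12, 13, 12, 13, 11, 11, 12, 12, 14, 16, 23, 34, 47, 52, 55, 54, 55] g 
156 R-B [54, 54, 55, 52, 47, 41, 34, 30, 26, 24, 22, 21, 22, 22, 25, 27, 32, 36, 41, 47, 51, 54, 55, 54, 55, 55] g 
158 R-B [54, 55, 54, 54, 54, 55, 53, 53, 52, 50, 49, 50, 49, 49, 51, 51, 52, 53, 54, 53, 54, 54, 54, 54, 54, 54] g 
160
[... 517 characters left out ...]
7, 152, 142, 134, 132, 134, 138, 144, 154, 166, 170, 162, 138, 99, 74, 87, 111]
173 R-B [54, 51, 46, 35, 22, 10, 9, 13, 14, 13, 15, 15, 14, 14, 15, 15, 15, 14, 14, 13, 11, 9, 5, 5, 9, 20] g [157, 152, 138, 111, 84, 81, 108, 140, 159, 165, 165, 163, 160, 158, 159, 158, 159, 160, 157, 147, 131, 107, 74, 50, 55, 78]
174 R-B [52, 46, 34, 23, 11, 6, 6, 9, 11, 12, 13, 14, 14, 13, 13, 13, 13, 13, 12, 9, 8, 5, 3, 2, 2, 9] g [154, 141, 116, 84, 55, 52, 75, 102, 127, 140, 148, 152, 154, 155, 151, 146, 142, 136, 126, 111, 93, 72, 49, 35, 35, 48]
212 100 [ 563.5 -164.8  219.6] [[548.7, -185.2, 213.7], [570.4, -153.1, 225.5]]
236 127 [ 556.2 -169.6  240.8] [[539.5, -189.0, 236.3], [568.3, -148.8, 245.4]]
```

Emit:
{"name": "move_arm", "arguments": {"linear": [[0,0.02,-0.0015],[0,0.04,-0.0015],[0,0.06,-0.0015],[0,0.08,-0.0015],[0,0.09,-0.0015],[0,0.1,-0.0015],[0,0.105,-0.0015],[0,0.105,-0.0015],[0,0.105,-0.0015]], "twist": [[0,0,0],[0,0,0],[0,0,0],[0,0,0],[0,0,0],[0,0,0],[0,0,0],[0,0,0],[0,0,0]], "hand": [-0.6,-0.6,-0.6,-0.6,-0.6,-0.6,-0.6,-0.6,-0.6], "force": 120}}

```text
time: 9.15
tool_pos: [549.5, -172.5, 170.7]
tcp_rot: [-90.0, 0.0, -66.4]
ft_force: [-0.9, -0.8, -0.4]
finger_gap: 20.8
```

```bash
python3 go.py 549.5,-172.3,165
```

```text
549.5,-172.3,165 [-0.0006  0.019   0.0001]
twist [-0.0004 -0.     -0.0001]
9.15 [ 549.5 -172.5  170.7] [-8.997e+01  1.000e-02 -6.638e+01] [-0.94 -0.75 -0.39] 20.8 [-23.   5.  91.   0.  84.  44.]
```

Emit:
{"name": "move_arm", "arguments": {"linear": [[0,0.004,0],[0,0.008,0],[0,0.01,0],[0,0.01,0]], "twist": [[0,0,0],[0,0,0],[0,0,0],[0,0,0]], "hand": [-0.6,-0.6,-0.6,-0.6]}}

```text
time: 9.48
tool_pos: [549.5, -172.5, 167.6]
tcp_rot: [-90.0, 0.0, -66.4]
ft_force: [0.3, -0.2, -0.7]
finger_gap: 20.5
```

Emit:
{"name": "move_arm", "arguments": {"linear": [[0,0.003,0],[0,0.006,0],[0,0.006,0]], "twist": [[0,0,0],[0,0,0],[0,0,0]], "hand": [-0.6,-0.6,-0.6]}}

```text
time: 9.73
tool_pos: [550.0, -172.6, 166.6]
tcp_rot: [-89.9, -0.0, -66.4]
ft_force: [-0.8, 1.1, 3.9]
finger_gap: 20.6
```

Contact came at TCP 166.6, as predicted (cap underside at ≈178.4). Now I push on.

Emit:
{"name": "move_arm", "arguments": {"linear": [[0,0.006,-0.001],[0,0.009,-0.001],[0,0.009,-0.001]], "twist": [[0,0,0],[0,0,0],[0,0,0]], "hand": [-0.6,-0.6,-0.6]}}

```text
time: 9.98
tool_pos: [550.6, -172.8, 165.7]
tcp_rot: [-89.8, -0.1, -66.4]
ft_force: [-1.7, 2.3, 10.3]
finger_gap: 20.1
```

Emit:
{"name": "move_arm", "arguments": {"linear": [[0,0.009,-0.001],[0,0.011,-0.001],[0,0.011,-0.001]], "twist": [[0,0,0],[0,0,0],[0,0,0]], "hand": [-0.6,-0.6,-0.6]}}

```text
time: 10.23
tool_pos: [550.0, -172.7, 162.9]
tcp_rot: [-89.8, -0.1, -66.4]
ft_force: [-3.5, 0.1, -2.5]
finger_gap: 20.5
```

The force rose to over 10 N and then fell to zero at about 162.9. That matches the click, expected at TCP ≈163.2. Continuing to the shoulder.

Emit:
{"name": "move_arm", "arguments": {"linear": [[0,0.004,-0.001],[0,0.008,-0.001],[0,0.01,-0.001],[0,0.01,-0.001]], "twist": [[0,0,0],[0,0,0],[0,0,0],[0,0,0]], "hand": [-0.6,-0.6,-0.6,-0.6]}}

```text
time: 10.57
tool_pos: [549.8, -172.9, 160.5]
tcp_rot: [-89.8, -0.1, -66.4]
ft_force: [-4.0, 1.4, 5.6]
finger_gap: 20.8
```

Emit:
{"name": "move_arm", "arguments": {"linear": [[0,0.006,0],[0,0.006,0],[0,0.006,0]], "twist": [[0,0,0],[0,0,0],[0,0,0]], "hand": [-0.6,-0.6,-0.6]}}

```text
time: 10.82
tool_pos: [549.9, -172.9, 160.4]
tcp_rot: [-89.8, -0.2, -66.4]
ft_force: [-7.6, 2.2, 12.8]
finger_gap: 20.7
```

```bash
python3 go.py; python3 - <<'E'
from h import *
for i in range(3):
    s=snap('scene');q=r.sense();print(q['tool_pos'].round(2),q['ft_force'].round(1),q['wrist_torque'].round(2))
d=dimple=None
from meas import dimple
K,R,t=s['intrinsics'],s['R'],s['t'];c=K@(R@np.array([549.8,-172.1,201])+t);u,v=c[:2]/c[2]
print('expected dimple if home',u.round(2),v.round(2),dimple(s,float(u),float(v),3))
C=cloud(s);Z=s['range_z'];m=(Z>0)&(np.abs(C[...,0]-550)<11)&(np.abs(C[...,1]+172)<8)&(C[...,2]>190)&(C[...,2]<215);print('nose-top z',np.median(C[m][:,2]).round(1),m.sum())
E
```

```text
twist [-0.0025  0.      0.0017]
10.8167 [ 549.9 -172.9  160.4] [-89.78  -0.15 -66.36] [-7.56  2.22 12.84] 20.7 [-23.   5.  92.   0.  83.  44.]
[ 549.89 -172.91  160.41] [-7.4  1.6 13.3] [ 0.62  1.28 -0.01]
[ 549.86 -172.92  160.39] [-7.7  3.2 12.9] [0.65 1.33 0.  ]
[ 549.89 -172.91  160.43] [-7.4  1.9 12.6] [0.63 1.38 0.02]
expected dimple if home 252.5 158.21 (np.float64(252.6974540509845), np.float64(158.4325032320847), [5, 18, 51, 23, 916])
nose-top z 198.8 36
```

The cap is home: TCP 160.4 against 160.2 predicted, and the dimple is within 0.3 px of its expected home position. Now I relax the sideways load and set about 10 N.

Emit:
{"name": "move_arm", "arguments": {"linear": [[0,0.0048,-0.003],[0,0.0048,-0.003],[0,0.0048,-0.003],[0,0.0048,-0.003]], "twist": [[0,0,0],[0,0,0],[0,0,0],[0,0,0]], "hand": [-0.6,-0.6,-0.6,-0.6]}}

```text
time: 11.3
tool_pos: [549.8, -172.9, 160.4]
tcp_rot: [-89.7, -0.2, -66.3]
ft_force: [-3.7, 4.0, 9.2]
finger_gap: 20.5
```

Emit:
{"name": "move_arm", "arguments": {"linear": [[-0.0012,0.0052,-0.0042],[-0.0012,0.0052,-0.0042],[-0.0012,0.0052,-0.0042],[-0.0012,0.0052,-0.0042],[-0.0012,0.0052,-0.0042],[-0.0012,0.0052,-0.0042]], "twist": [[0,0,0],[0,0,0],[0,0,0],[0,0,0],[0,0,0],[0,0,0]], "hand": [-0.6,-0.6,-0.6,-0.6,-0.6,-0.6]}}

```text
time: 11.8
tool_pos: [549.9, -172.9, 160.5]
tcp_rot: [-89.5, -0.3, -66.3]
ft_force: [-0.3, 2.4, 8.5]
finger_gap: 20.9
```

```bash
python3 - <<'E'
from meas import *
T0=[]
for i in range(6):
    s=snap('scene');q=r.sense();print(q['time'],q['tool_pos'].round(2),q['ft_force'].round(1),round(q['finger_gap'],1))
K,R,t=s['intrinsics'],s['R'],s['t'];c=K@(R@np.array([549.8,-172.1,201])+t);u,v=c[:2]/c[2]
print('exp',u.round(2),v.round(2),dimple(s,float(u),float(v),3)[:2])
E
```

```text
11.85 [ 549.9  -172.91  160.5 ] [0.1 2.8 7.8] 20.7
11.9 [ 549.87 -172.92  160.46] [-0.9  2.8  8.4] 20.8
11.95 [ 549.88 -172.91  160.5 ] [0.5 3.4 7.8] 20.8
12.0 [ 549.86 -172.9   160.44] [-0.2  2.7  8.4] 20.6
12.05 [ 549.89 -172.93  160.47] [0.1 2.5 8.9] 20.8
12.1 [ 549.88 -172.9   160.48] [-0.8  2.7  8.8] 20.6
exp 252.5 158.21 (np.float64(252.523321762793), np.float64(158.42305790990798))
```

Lateral load is nearly gone and the push is about 8.3 N. One small increase.

Emit:
{"name": "move_arm", "arguments": {"linear": [[-0.002,0.0062,-0.0042],[-0.002,0.0062,-0.0042],[-0.002,0.0062,-0.0042],[-0.002,0.0062,-0.0042],[-0.002,0.0062,-0.0042],[-0.002,0.0062,-0.0042]], "twist": [[0,0,0],[0,0,0],[0,0,0],[0,0,0],[0,0,0],[0,0,0]], "hand": [-0.6,-0.6,-0.6,-0.6,-0.6,-0.6]}}

```text
time: 12.6
tool_pos: [550.0, -172.9, 160.5]
tcp_rot: [-89.3, -0.4, -66.3]
ft_force: [-0.7, 2.0, 9.5]
finger_gap: 20.5
```

```bash
python3 - <<'E'
from h import *
for i in range(6):
    s=snap('scene');q=r.sense();print(q['time'],q['tool_pos'].round(2),q['tcp_rot'].round(2),q['ft_force'].round(1),round(q['finger_gap'],1))
E
```

```text
12.65 [ 549.99 -172.88  160.5 ] [-89.32  -0.38 -66.32] [0.1 2.5 9. ] 20.9
12.7 [ 549.97 -172.88  160.46] [-89.32  -0.38 -66.32] [-0.4  2.9 10. ] 20.9
12.75 [ 549.98 -172.88  160.48] [-89.32  -0.38 -66.32] [-0.5  2.7  8.5] 20.8
12.8 [ 549.98 -172.88  160.5 ] [-89.32  -0.38 -66.32] [ 0.2  2.1 10. ] 20.7
12.85 [ 550.   -172.86  160.5 ] [-89.32  -0.38 -66.32] [-0.4  1.6  9.8] 20.4
12.9 [ 549.97 -172.9   160.51] [-89.32  -0.38 -66.32] [-0.9  3.2  8.9] 20.3
```

The push is steady at about 9.4 N, but the tool has crept to 0.7° of tilt. I'll bring it upright so the cap sits flat.

```bash
python3 go.py
```

```text
twist [-0.0075  0.      0.0042]
12.9 [ 550.  -172.9  160.5] [-89.32  -0.38 -66.32] [-0.94  3.23  8.86] 20.3 [-23.   4.  93.   0.  82.  44.]
```

Emit:
{"name": "move_arm", "arguments": {"linear": [[-0.001,0.006,-0.003],[-0.001,0.006,-0.003],[-0.001,0.006,-0.003],[-0.001,0.006,-0.003],[-0.001,0.006,-0.003],[-0.001,0.006,-0.003]], "twist": [[-0.004,0,0.002],[-0.0075,0,0.004],[-0.0075,0,0.004],[-0.0075,0,0.004],[-0.0075,0,0.004],[-0.0075,0,0.004]], "hand": [-0.6,-0.6,-0.6,-0.6,-0.6,-0.6]}}

```text
time: 13.4
tool_pos: [549.7, -172.9, 160.4]
tcp_rot: [-89.9, -0.1, -66.3]
ft_force: [-3.7, 2.2, 11.0]
finger_gap: 20.6
```

```bash
python3 - <<'E'
from h import *
for i in range(5):
    s=snap('scene');q=r.sense();print(q['time'],q['tool_pos'].round(2),q['tcp_rot'].round(2),q['ft_force'].round(1),q['wrist_torque'].round(2))
E
```

```text
13.45 [ 549.73 -172.93  160.41] [-8.990e+01 -8.000e-02 -6.632e+01] [-4.5  2.3 11.6] [ 0.53  0.84 -0.07]
13.5 [ 549.72 -172.95  160.42] [-8.990e+01 -8.000e-02 -6.631e+01] [-3.8  2.5 10.2] [ 0.6   0.8  -0.05]
13.55 [ 549.72 -172.97  160.42] [-8.990e+01 -8.000e-02 -6.631e+01] [-4.6  2.1 10.7] [ 0.6   0.78 -0.01]
13.6 [ 549.77 -172.97  160.44] [-8.990e+01 -8.000e-02 -6.631e+01] [-4.6  3.3 11. ] [ 0.53  0.78 -0.06]
13.65 [ 549.73 -172.95  160.43] [-8.990e+01 -8.000e-02 -6.632e+01] [-3.6  2.6 11.3] [0.57 0.8  0.02]
```

Upright, pressing at about 10.9 N and steady. A last numeric check of the mat area for disturbed parts, then hand in.

```bash
python3 - <<'E'
from h import *
a=cv2.imread('pics/scene1.png').astype(int);s=r.snapshot('scene');b=s['frame'][:,:,::-1].astype(int)
d=np.abs(a-b).max(2)[235:320,355:500]>45;v,u=np.nonzero(d);print('changed px on mat',d.sum(),(u.min()+355,u.max()+355,v.min()+235,v.max()+235) if d.any() else '')
q=r.sense();print(q['time'],q['ft_force'].round(1),q['tool_pos'].round(2),round(q['finger_gap'],1))
r.hand_in()
E
```

```text
changed px on mat 272 (np.int64(379), np.int64(396), np.int64(243), np.int64(262))
13.7 [-4.3  3.3 12.1] [ 549.72 -172.92  160.4 ] 20.7
the job is handed in; nothing more can be done
```

The wider cap is on the hub: I gripped it by the nose, set it over the stub, pushed it past the click onto the shoulder, and handed in still gripping and pressing.

**Seating:**
- The cap met the ring at its predicted height. The push rose past 10 N, fell to about 0 at the click height, and built again at TCP z 160.4, against 160.2 predicted for fully home.
- The cap's dimple in the scene view was within 0.3 px of where a fully seated cap should show it.

**Push at hand-in:** readings ran from 10.2 to 12.1 N downward, averaging about 11 N. A sideways load of about 5 N remained, and the tool was within 0.1° of upright.

**Other parts:** comparing scene views from before and after, only the spot where the cap had stood changed on the mat. I did not compare the grease jar or the rest of the counter; the arm was not sent near the jar.

**What disagreed:**
- The fingertips showed about 25 mm above the reported TCP, so I found the grasp height by looking and by small force-checked steps.
- The finger gap read 20–23 mm on the 26 mm nose. It shrank as the grip force rose, so I took it to be soft pads.
- The nose-top height from depth was 198.8 mm against 201 expected. I did not resolve this.
- I viewed 13 pictures, three over the budget of 10.

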